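# Row the sample vials by size and latch the hold-down cover

## Task

Three capped vials stand loose on the tempering plate. Slide each one, upright and without lifting it off the plate, into the row of its own size - narrow vials behind the narrow one in the narrow lane, the wide vial behind the wide one in the wide lane - until it is wholly inside the lane; then swing the hinged hold-down cover over both rows and press its front edge down until the catch holds it shut. Leave everything else where it stands.

Things in the scene. Friction and masses are not known exactly. Their poses are not given: they have to be found in the camera images.
- plate: fixed flat grey plate 270 x 430 mm, origin at the centre of its underside; vials stand on its top, 6 mm up. Vials enter the lanes along its +y: mouths at y = 70 mm, back stop (30 mm high) at y = 162, cover hinge posts (65 mm high, x = +-96) at y = 175. A catch post 56 mm high, with a spring bolt, takes up x = 90 to 118, y = 54 to 78. Loose vials stand in the open part, y below 0
- narrow_lane: fixed lane on the plate: two steel rails 8 mm high, 5 mm thick, 32 mm apart inside; they flare apart over the 22 mm before the mouth line, to about 56 mm. Origin on the plate's top, on the lane's centre line at the mouth line, where the rails become straight; +y points into the lane, back stop at y = 92 mm. Which lane is on which side varies
- wide_lane: fixed lane for wide vials: as narrow_lane, same origin and axes, but 42 mm wide inside (about 66 mm at the flare)
- narrow_a: upright round glass vial with black screw cap and a blank white label on top, narrow size: 28 mm across, 50 mm tall in all (cap: the top 16 mm, 26 mm across); origin at the centre of its underside, z up. Loose on the open part of the plate, to be slid into the narrow lane
- narrow_b: upright round glass vial with black screw cap and a blank white label on top, narrow size: 28 mm across, 50 mm tall in all (cap: the top 16 mm, 26 mm across); origin at the centre of its underside, z up. The second one to be slid into the narrow lane (order of the two does not matter; the three narrow vials in a row take 84 mm of the 92 mm lane)
- wide_a: upright round glass vial with black screw cap and a blank white label on top, wide size: 38 mm across, 50 mm tall in all (cap: the top 16 mm, 36 mm across); origin at the centre of its underside, z up. Loose on the open part of the plate, to be slid into the wide lane (two wide vials take 76 mm of the 92 mm lane)
- narrow_set: upright round glass vial with black screw cap and a blank white label on top, narrow size: 28 mm across, 50 mm tall in all (cap: the top 16 mm, 26 mm across); origin at the centre of its underside, z up. Already in the narrow lane, at its far end
- wide_set: upright round glass vial with black screw cap and a blank white label on top, wide size: 38 mm across, 50 mm tall in all (cap: the top 16 mm, 36 mm across); origin at the centre of its underside, z up. Already in the wide lane, at its far end
- cover (a joint): hold-down cover angle in rad: 0 flat and latched over both lanes, about 1.5 standing open. A spring lifts it unless the catch holds it. Clear pane in a steel frame, 170 mm wide, reaching 118 mm from its hinge, 5 mm thick, front lip hanging 20 mm down. Passing the catch takes about 5 to 8 N, pressed at the middle of the front edge, over the last 15 mm; then it stays down
- cover_edge (a point): middle of the top face of the cover's front press bar (steel, 24 mm deep, 170 mm wide), 106 mm from the hinge axis: the place to press. 67 mm above the bench when shut
- cover_hinge (a point): middle of the cover's hinge axis, which runs along the plate's x, 64 mm above the bench
- jar: bystander: squat amber jar with a steel lid, 56 mm across, 46 mm tall, on the plate; origin at the centre of its underside
- spare_cap: bystander: loose black cap, 26 mm across, 16 mm tall, on the plate; origin at the centre of its underside
- beaker: bystander: glass beaker 70 mm across, 85 mm tall, on the bench; origin at the centre of its underside
- spatula: bystander: steel spatula, 170 mm long, lying on the bench right of the plate; origin near its middle
- weight_ring: bystander: dark steel ring weight 64 mm across, 12 mm tall, on the bench; origin at the centre of its underside
- wash_bottle: bystander: white bottle 66 mm across, 150 mm tall, on the bench left of the plate; origin at the centre of its underside
Things that resemble listed ones, but are neither listed nor needed, are in the scene too. What is shaped like the narrow_b but blue is not meant.

How it is judged:
By the outcome, as a careful person would: the job done as asked, in the order asked, and still so for the second after the job is handed in, with the robot touching nothing.
It also fails if it takes over 72 s, if anything falls off the work surface, if the arm or the gripper's body presses on something with over 40 N, if the wrist force passes 120 N, or if a joint passes its speed limit or range.

## Robot

A 6-joint arm with a two-finger parallel gripper is mounted at the origin on the work surface. World frame = base frame: x ahead of the robot, y to its left, z up, the work surface at z = 0. Lengths are in m, angles in rad, forces in N, time in s.
With the tool pointing down it reaches from about 0.35 to 0.775 m from the base axis. Payload 7.3 kg.
Tool frame: the origin (TCP) lies on the front face of the gripper's body, between the roots of the fingers; the fingertips stand ahead of it and the grasp point (between the pads) lies 47 mm ahead of it (finger_overhang is the z of the fingertips in the tool frame, in m); z points along the fingers, y is the line along which they close (so a half turn about z gives the same grasp; the last joint's range is limited). The gripper opens to 92 mm and grips with 3 to 60 N. Pads are 19 mm wide; open, the fingers measure 130 mm over their backs; the gripper's body (75 mm by 190 mm) begins 47 mm behind the grasp point.
Start: joints at [1.162, 0.342, 1.524, -0, 1.275, -0.146], TCP at [0.136, 0.507, 0.292] pointing down, gripper open.
Joint ranges: [-2.53, 2.53], [-0.77, 2.02], [0.04, 2.7], [-1, 4.14], [0.28, 2.66], [-3.11, 3.11]. Speed limits (rad/s): [2.57, 2.57, 3.14, 3.14, 3.14, 3.14].

## Interface

Orientations are given as [roll, pitch, yaw] about the fixed x, y, z axes, in that order (R = Rz(yaw) Ry(pitch) Rx(roll)).
In Python, from cell import * gives the robot as it stands. The module is installed in compiled form; this text tells all that it offers.
- The arm moves only by the tool arm_command, never from a script. Its argument "series" is a list of rows, each an object of numbers: "x", "y", "z": the shift along the tool's x, y, z in mm; "rx", "ry", "rz": the turn, a rotation vector about the tool's x, y, z in degrees. A call has 1 to 20 rows; each row is the pose to reach, as a shift and turn from the pose commanded when the call began, along the tool's axes at that moment; what a row does not reach only later rows make up. A row lasts 1/10 s, in which the tool goes at most 50 mm and 8.59 degrees, less where a joint would pass 70% of its speed; a pose out of reach is approached as far as the arm can. A call with a gripper value outside its range is refused whole. "hand" is the finger opening in mm, from 0 to 91.8, set as the call begins (left out, the last holds). The fingers move at their own pace and stop on an object; "squeeze" is the grip in N (left out, the last holds). Time passes only in rows, so rows that repeat a pose let the fingers close. It gives the time, the measured TCP pose, the force, the opening and the grip force at its end, in the units of the state.
- observe(): the state, without advancing time (a new reading comes with each control period).
- read_camera(name): name is "scene" or "top"; returns a dict with "pixels" (480x640x3 uint8, blue, green, red), "K" (3x3 intrinsics, pixels), "rvec" (rotation vector, rad) and "tvec" (3), from world to camera coordinates, as OpenCV has them. Camera axes: x right, y down, z forward; pixel columns grow to the right and rows downward; lengths in m; the calibration is good to about 2 mm. A picture is of the moment at which its call begins. There is no depth.
- hand_in(): hands the job in; it is judged then, once.
Trained networks look in a picture, given as the dict that the camera call returned (one of the last four; its "shot" number tells which), for a name from the list of things; names that differ only in an ending like _2 or _b are one class to them, and where a whole thing is asked for, a point or a joint stands for the part that bears it (a point fixed in the world has none). Each returns a list of dicts, best first, with "confidence" (0 to 1); they miss things now and then, are a little off and sometimes report something else, mostly with a low value. They report only what shows in the picture. A call takes as long as a camera call. They do not tell look-alikes from the thing itself.
- boxes_of(picture, query): "point" ([x, y, z] in m, in world coordinates, good to about 4 mm: the middle of the surface that is visible of it).
- trace(picture, query): "pixels" (480x640 bool, what is visible of it).
- mark_of(picture, query): "point" ([x, y, z] in m, in world coordinates, good to about 4 mm: a listed point, or the origin of a listed thing).
The state is a dict: "time": time; "qpos": joint angles; "qvel": joint speeds; "joint_efforts": joint torques, N m; "tool_pos": TCP position; "tool_rot": TCP orientation; "contact_force": force on the tool from outside, world axes, zero at the start; "torque": the same for the moment, N m; "opening": finger opening in m; "grip_force": force on a finger pad.
Only numpy, scipy, OpenCV 4.12 (cv2) and the standard library are available. Lean on these libraries where they do the work, as an engineer would, in place of code of your own. Each camera call takes 0.05 s, during which the arm holds its last target. There are 200 camera calls.

## Working session

There is one attempt and no reset: what is moved stays moved. The work goes in short steps, Python scripts to look and compute and a tool call to move; the robot and the scene stay as the last step left them, time stands still between calls to the robot, and variables do not carry over. Pictures are saved under pics/ and viewed, at most 10 in all, crops included, and the job is handed in when it is done.

Besides the shell and the picture viewer there is one more tool, called after "Emit:" in YAML: its name, and indented under it one key for each argument. arm_command: Moves the arm, as the interface text tells. Its arguments: {"type":"object","properties":{"series":{"type":"array"},"hand":{"type":"number"},"squeeze":{"type":"number"}},"required":["series"]}

```bash
mkdir -p pics; python3 - <<'E'
from cell import *
import cv2
s=observe();print({k:s[k] for k in('time','tool_pos','tool_rot','opening','contact_force')}, [k for k in s])
for n in('scene','top'):
    p=read_camera(n);cv2.imwrite(f'pics/{n}0.png',p['pixels']);print(n,p['K'],p['rvec'],p['tvec'])
    for q in('plate','narrow_lane','wide_lane','narrow_a','wide_a','cover_edge','cover_hinge','jar','spare_cap','cover','beaker','wash_bottle'):
        try:
            print(q,[(np.round(d['point'],3).tolist() if 0 else [round(float(v),3) for v in d['point']],round(d['confidence'],2)) for d in mark_of(p,q)])
        except Exception as e: print(q,e)
E
```

```text
{'time': 0.0, 'tool_pos': array([0.13625852, 0.50669238, 0.29155752]), 'tool_rot': array([-3.14006651e+00, -1.98961800e-04,  2.87876336e+00]), 'opening': 0.09197208927514285, 'contact_force': array([ 0.42350734, -0.75348038,  0.37041581])} ['time', 'qpos', 'qvel', 'joint_efforts', 'tool_pos', 'tool_rot', 'contact_force', 'torque', 'grip_force', 'opening']
scene [[482.33669665   0.         316.17612813]
 [  0.         482.33669665 236.07773049]
 [  0.           0.           1.        ]] [ 0.74810047  2.66226616 -0.98365297] [ 0.43841353 -0.17964854  1.37682631]
plate [([0.532, -0.02, 0.003], 0.84)]
narrow_lane [([0.575, 0.05, 0.006], 0.43), ([0.609, -0.386, -0.005], 0.21)]
wide_lane []
narrow_a [([0.533, -0.286, 0.002], 0.72), ([0.596, -0.051, 0.009], 0.68), ([0.735, -0.139, 0.001], 0.68), ([0.521, -0.147, 0.005], 0.59), ([0.366, -0.308, -0.0], 0.5), ([0.545, 0.159, 0.066], 0.5)]
wide_a [([0.464, -0.05, -0.001], 0.54)]
cover_edge [([0.541, 0.161, 0.172], 0.91), ([0.426, -0.182, 0.004], 0.56), ([0.403, 0.423, 0.001], 0.51)]
cover_hinge [([0.545, 0.157, 0.06], 0.91)]
jar [([0.422, -0.18
[... 715 characters left out ...]
3, -0.137, 0.005], 0.67), ([0.522, -0.145, 0.003], 0.65), ([0.536, -0.287, 0.002], 0.65), ([0.597, -0.055, 0.006], 0.47), ([0.37, -0.306, 0.003], 0.46)]
wide_a [([0.504, 0.123, 0.006], 0.6)]
cover_edge [([0.544, 0.16, 0.169], 0.88)]
cover_hinge []
jar [([0.428, -0.185, 0.006], 0.93)]
spare_cap [([0.62, -0.197, 0.007], 0.45), ([0.502, 0.058, 0.005], 0.4)]
cover it knows: beaker, cover_edge, cover_hinge, jar, narrow, narrow_lane, narrow_set, plate, spare_cap, spatula, wash_bottle, weight_ring, wide, wide_lane, wide_set
beaker [([0.468, -0.369, 0.0], 0.76), ([0.573, 0.045, 0.011], 0.62), ([0.597, -0.059, 0.005], 0.56)]
wash_bottle [([0.396, 0.421, -0.003], 0.68), ([0.534, -0.019, 0.004], 0.65)]
```

View pics/top0.png

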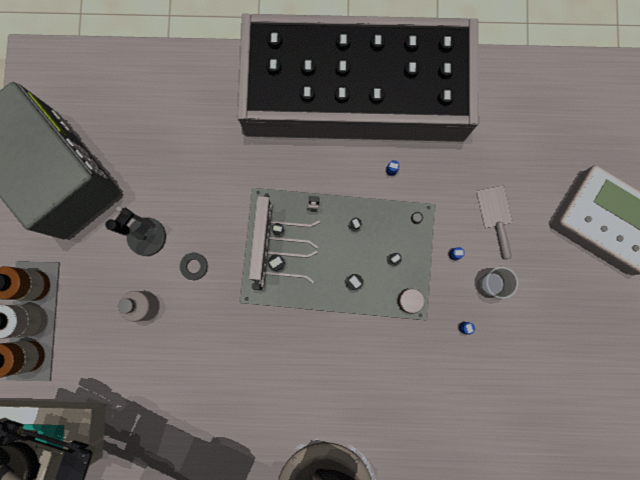

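View pics/scene0.png

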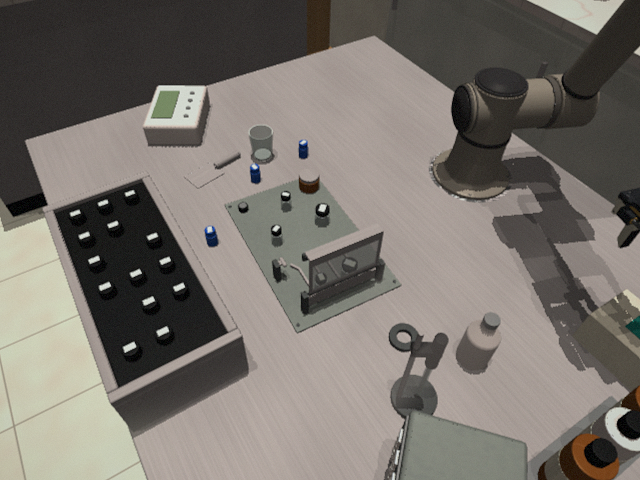

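The top view shows the plate, with narrow vials at px (355,225) and (395,259) and the wide vial at (354,283). The lanes are on the left at y px 222–280, and the cover stands open at x px 262. The blue decoys are off the plate. Next I'll rectify the lane area so I can measure it accurately.

```bash
cat > h.py <<'E'
from cell import *
import cv2, numpy as np
def proj(p,P): return cv2.projectPoints(np.float64(P).reshape(-1,3),p['rvec'],p['tvec'],p['K'],None)[0].reshape(-1,2)
def unproj(p,uv,z):
    R=cv2.Rodrigues(p['rvec'])[0]; c=-R.T@np.ravel(p['tvec'])
    uv=np.float64(uv).reshape(-1,2); d=np.c_[uv,np.ones(len(uv))]@np.linalg.inv(p['K']).T@R
    return c+d*((z-c[2])/d[:,2])[:,None]
def rect(p,z,x0,x1,y0,y1,s): # s px/mm ; image right=+y, down=-x
    W,H=int((y1-y0)*s),int((x1-x0)*s)
    wc=[[x1,y0,z],[x1,y1,z],[x0,y1,z],[x0,y0,z]]
    M=cv2.getPerspectiveTransform(np.float32(proj(p,np.array(wc)/1000)),np.float32([[0,0],[W,0],[W,H],[0,H]]))
    return cv2.warpPerspective(p['pixels'],M,(W,H),flags=cv2.INTER_CUBIC)
E
python3 - <<'E'
from h import *
import cell
print([ (k,getattr(cell,k)) for k in dir(cell) if 'over' in k.lower() or 'finger' in k.lower()])
p=read_camera('top')
m=max(trace(p,'plate'),key=lambda d:d['confidence'])['pixels'].astype(np.uint8)
c=max(cv2.findContours(m,0,2)[0],key=cv2.contourArea)
q=unproj(p,c.reshape(-1,2),.006)[:,:2].astype(np.float32)
print(cv2.minAreaRect(q*1000))
for n in('narrow','wide'):
  for d in trace(p,n): 
    ys,xs=np.nonzero(d['pixels']); print(n,round(d['confidence'],2),len(xs),xs.mean().round(1),ys.mean().round(1))
g=cv2.cvtColor(p['pixels'],cv2.COLOR_BGR2GRAY)
# white labels
_,l,st,ce=cv2.connectedComponentsWithStats((g[180:330,240:440]>185).astype(np.uint8))
for s_,c_ in zip(st[1:],ce[1:]):
    if s_[4]>8: print('lab',s_[2:],c_+[240,180],(unproj(p,c_+[240,180],.056)*1000).round(1))
cv2.imwrite('pics/r.png',rect(p,14,430,650,-70,150,2.7))
E
```

```text
[('finger_overhang', 0.0655)]
((531.854248046875, -16.391189575195312), (431.5829772949219, 273.4884338378906), 86.19493103027344)
narrow 0.59 161 392.6 167.5
narrow 0.54 168 466.9 327.7
narrow 0.44 166 456.3 252.8
wide 0.49 183 354.5 282.0
```

View pics/r.png

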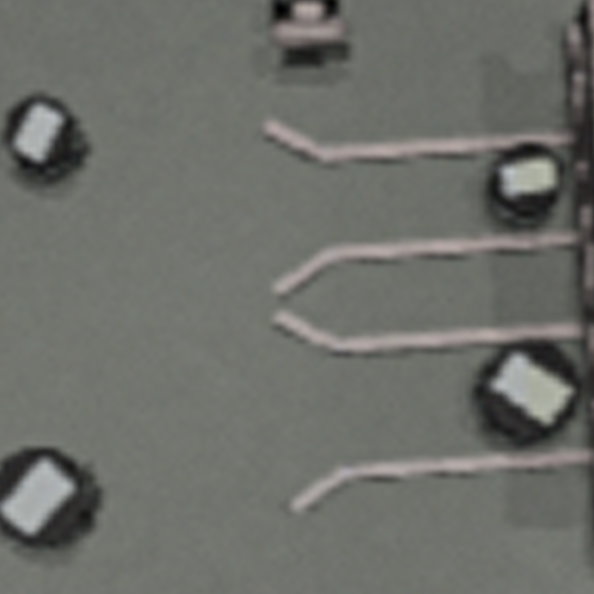

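```bash
cat >> h.py <<'E'
d=np.array([.068,.998]);e=np.array([.998,-.068]);C=np.array([531.9,-16.4])
def labels(p):
    r=rect(p,56,380,680,-260,170,4)[:,:,::-1].astype(int)
    ok=((r.min(2)>135)).astype(np.uint8)
    n,l,st,ce=cv2.connectedComponentsWithStats(ok)
    out=[]
    for s,c in zip(st[1:],ce[1:]):
        if 400<s[4]<6000:
            w=np.array([680-c[1]/4,-260+c[0]/4]); pl=np.array([(w-C)@e,(w-C)@d])
            out.append((int(s[4]),w.round(1).tolist(),pl.round(1).tolist()))
    return out
E
python3 - <<'E'
from h import *
p=read_camera('top')
for o in labels(p): print(o)
for n in('narrow_set','wide_set','narrow','wide'):
    print(n,[(np.round(x['point'],4)*1000,round(x['confidence'],2)) for x in mark_of(p,n)])
s=observe();print(s['tool_pos'],s['tool_rot'],s['qpos'])
E
```

```text
(493, [639.0, 42.9], [102.9, 66.5])
(775, [631.5, 43.0], [95.3, 66.1])
(2827, [595.4, -54.2], [65.9, -33.4])
(5115, [590.6, 67.7], [52.9, 87.9])
(2555, [579.2, 122.0], [37.8, 141.3])
(5385, [551.4, 70.8], [13.5, 88.3])
(2798, [518.5, -144.1], [-4.7, -128.4])
(5251, [503.2, 123.2], [-38.1, 137.3])
(5385, [464.0, -54.6], [-65.2, -42.7])
narrow_set [(array([583.5, 121. ,   7.6]), 0.65)]
wide_set [(array([506.8, 122.4,   4.3]), 0.48)]
narrow [(array([ 736.9, -137.9,    4.1]), 0.6), (array([ 521. , -145.5,    3.9]), 0.53), (array([ 534.9, -286.1,    1.7]), 0.43), (array([ 368.1, -307.8,    0.8]), 0.43), (array([598.5, -55.7,   5.5]), 0.41)]
wide [(array([462.2, -57.4,   6.5]), 0.71)]
[0.13637715 0.50699908 0.2922245 ] [3.14153226e+00 1.88643515e-05 2.87880061e+00] [ 1.16199530e+00  3.42041627e-01  1.52408395e+00 -1.03244037e-05
  1.27540458e+00 -1.46005973e-01]
```

Emit:
arm_command:
  series:
    - {"x":-591,"y":-422,"z":0,"rz":78.8}
    - {"x":-591,"y":-422,"z":0,"rz":78.8}
    - {"x":-591,"y":-422,"z":0,"rz":78.8}
    - {"x":-591,"y":-422,"z":0,"rz":78.8}
    - {"x":-591,"y":-422,"z":0,"rz":78.8}
    - {"x":-591,"y":-422,"z":0,"rz":78.8}
    - {"x":-591,"y":-422,"z":0,"rz":78.8}
    - {"x":-591,"y":-422,"z":0,"rz":78.8}
    - {"x":-591,"y":-422,"z":0,"rz":78.8}
    - {"x":-591,"y":-422,"z":0,"rz":78.8}
    - {"x":-591,"y":-422,"z":0,"rz":78.8}
    - {"x":-591,"y":-422,"z":0,"rz":78.8}
    - {"x":-591,"y":-422,"z":0,"rz":78.8}
    - {"x":-591,"y":-422,"z":0,"rz":78.8}
    - {"x":-591,"y":-422,"z":0,"rz":78.8}
    - {"x":-591,"y":-422,"z":0,"rz":78.8}
    - {"x":-591,"y":-422,"z":0,"rz":78.8}
    - {"x":-591,"y":-422,"z":0,"rz":78.8}
    - {"x":-591,"y":-422,"z":0,"rz":78.8}
  hand: 50
  squeeze: 6

```text
invalid input
```

Emit:
arm_command:
  series:
    - {"x":-100,"y":-71,"z":0,"rx":0,"ry":0,"rz":16}
    - {"x":-200,"y":-142,"z":0,"rx":0,"ry":0,"rz":32}
    - {"x":-200,"y":-142,"z":0,"rx":0,"ry":0,"rz":32}
  hand: 50
  squeeze: 6

```text
time: 1.95
tool_pos: [0.2324, 0.3901, 0.2922]
tool_rot: [3.141, 0.0, 2.424]
contact_force: [0.3, 0.8, -0.5]
opening: 0.0724
grip_force: 0.0
```

Emit:
arm_command:
  series:
    - {"x":-567,"y":-95,"z":0,"rx":0,"ry":0,"rz":52.8}
    - {"x":-567,"y":-95,"z":0,"rx":0,"ry":0,"rz":52.8}
    - {"x":-567,"y":-95,"z":0,"rx":0,"ry":0,"rz":52.8}
    - {"x":-567,"y":-95,"z":0,"rx":0,"ry":0,"rz":52.8}
    - {"x":-567,"y":-95,"z":0,"rx":0,"ry":0,"rz":52.8}
    - {"x":-567,"y":-95,"z":0,"rx":0,"ry":0,"rz":52.8}
    - {"x":-567,"y":-95,"z":0,"rx":0,"ry":0,"rz":52.8}
    - {"x":-567,"y":-95,"z":0,"rx":0,"ry":0,"rz":52.8}
    - {"x":-567,"y":-95,"z":0,"rx":0,"ry":0,"rz":52.8}
    - {"x":-567,"y":-95,"z":0,"rx":0,"ry":0,"rz":52.8}
    - {"x":-567,"y":-95,"z":0,"rx":0,"ry":0,"rz":52.8}
    - {"x":-567,"y":-95,"z":0,"rx":0,"ry":0,"rz":52.8}
    - {"x":-567,"y":-95,"z":0,"rx":0,"ry":0,"rz":52.8}
    - {"x":-567,"y":-95,"z":100,"rx":0,"ry":0,"rz":52.8}
    - {"x":-567,"y":-95,"z":100,"rx":0,"ry":0,"rz":52.8}
    - {"x":-567,"y":-95,"z":100,"rx":0,"ry":0,"rz":52.8}
    - {"x":-567,"y":-95,"z":100,"rx":0,"ry":0,"rz":52.8}

```text
time: 3.65
tool_pos: [0.5986, -0.0506, 0.193]
tool_rot: [-3.141, -0.0, 1.508]
contact_force: [0.6, -0.4, 0.6]
opening: 0.05
grip_force: 0.0
```

Emit:
arm_command:
  series:
    - {"x":-1,"y":-1,"z":50,"rx":0,"ry":0,"rz":0}
    - {"x":-1,"y":-1,"z":90,"rx":0,"ry":0,"rz":0}
    - {"x":-1,"y":-1,"z":108,"rx":0,"ry":0,"rz":0}
    - {"x":-1,"y":-1,"z":108,"rx":0,"ry":0,"rz":0}
    - {"x":-1,"y":-1,"z":108,"rx":0,"ry":0,"rz":0}

```text
time: 4.15
tool_pos: [0.5995, -0.0523, 0.0872]
tool_rot: [3.137, 0.001, 1.508]
contact_force: [1.1, -0.5, 1.7]
opening: 0.0503
grip_force: 0.0
```

Emit:
arm_command:
  series:
    - {"x":0,"y":0,"z":0,"rx":0,"ry":0,"rz":0}
    - {"x":0,"y":0,"z":0,"rx":0,"ry":0,"rz":0}
    - {"x":0,"y":0,"z":0,"rx":0,"ry":0,"rz":0}
    - {"x":0,"y":0,"z":0,"rx":0,"ry":0,"rz":0}
    - {"x":0,"y":0,"z":0,"rx":0,"ry":0,"rz":0}
    - {"x":0,"y":0,"z":0,"rx":0,"ry":0,"rz":0}
  hand: 20
  squeeze: 6

```text
time: 4.75
tool_pos: [0.5982, -0.0523, 0.0853]
tool_rot: [3.14, 0.0, 1.507]
contact_force: [-0.8, 1.0, 7.1]
opening: 0.0276
grip_force: 6.0
```

Emit:
arm_command:
  series:
    - {"x":2,"y":-1,"z":-0.5,"rx":0,"ry":0,"rz":0}
    - {"x":8,"y":-5,"z":-0.5,"rx":0,"ry":0,"rz":0}
    - {"x":16,"y":-10,"z":-0.5,"rx":0,"ry":0,"rz":0}
    - {"x":25,"y":-15,"z":-0.5,"rx":0,"ry":0,"rz":0}
    - {"x":34,"y":-20,"z":-0.5,"rx":0,"ry":0,"rz":0}
    - {"x":43,"y":-25,"z":-0.5,"rx":0,"ry":0,"rz":0}
    - {"x":49,"y":-29,"z":-0.5,"rx":0,"ry":0,"rz":0}
    - {"x":51,"y":-30,"z":-0.5,"rx":0,"ry":0,"rz":0}
    - {"x":51,"y":-30,"z":-0.5,"rx":0,"ry":0,"rz":0}
    - {"x":51,"y":-30,"z":-0.5,"rx":0,"ry":0,"rz":0}
    - {"x":51,"y":-30,"z":-0.5,"rx":0,"ry":0,"rz":0}

```text
time: 5.85
tool_pos: [0.5708, 0.0016, 0.0853]
tool_rot: [3.141, -0.001, 1.508]
contact_force: [-0.3, 0.5, 6.9]
opening: 0.0273
grip_force: 6.0
```

Emit:
arm_command:
  series:
    - {"x":0,"y":0,"z":0,"rx":0,"ry":0,"rz":0}
    - {"x":0,"y":0,"z":0,"rx":0,"ry":0,"rz":0}
  hand: 40

```text
time: 6.05
tool_pos: [0.5702, 0.0013, 0.0842]
tool_rot: [-3.14, -0.0, 1.508]
contact_force: [-0.0, -0.2, 0.3]
opening: 0.0381
grip_force: 0.0
```

Emit:
arm_command:
  series:
    - {"x":0,"y":0,"z":-50,"rx":0,"ry":0,"rz":0}
    - {"x":-40,"y":0,"z":-100,"rx":0,"ry":0,"rz":0}
    - {"x":-90,"y":0,"z":-110,"rx":0,"ry":0,"rz":0}
    - {"x":-140,"y":0,"z":-110,"rx":0,"ry":0,"rz":0}
    - {"x":-140,"y":0,"z":-110,"rx":0,"ry":0,"rz":0}
    - {"x":-140,"y":0,"z":-110,"rx":0,"ry":0,"rz":0}

```text
time: 6.65
tool_pos: [0.5615, -0.1407, 0.1942]
tool_rot: [-3.141, -0.0, 1.504]
contact_force: [-0.2, 1.2, 0.1]
opening: 0.0402
grip_force: 0.0
```

```bash
python3 - <<'E'
from h import *
p=read_camera('top')
for o in labels(p): print(o)
cv2.imwrite('pics/r2.png',rect(p,14,430,650,-70,150,2.7))
E
```

```text
(2018, [674.6, -248.1], [158.1, -221.6])
(453, [658.5, -132.6], [134.3, -107.4])
(695, [638.8, 42.8], [102.6, 66.4])
(1325, [631.5, 43.1], [95.4, 66.1])
(2843, [579.2, 122.0], [37.8, 141.3])
(3161, [569.5, 0.2], [36.4, 19.1])
(5719, [503.2, 123.2], [-38.1, 137.4])
(646, [489.7, -77.0], [-38.0, -63.3])
(879, [433.3, -216.5], [-84.8, -206.4])
(752, [429.2, -241.8], [-87.1, -231.9])
(771, [401.6, 114.2], [-138.9, 121.4])
(513, [393.8, 166.1], [-150.3, 172.8])
```

View pics/r2.png

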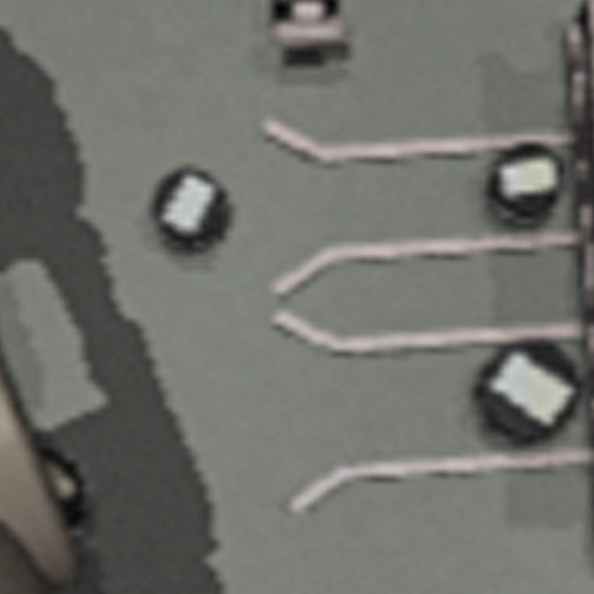

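Emit:
arm_command:
  series:
    - {"x":50,"y":0,"z":0,"rx":0,"ry":0,"rz":0}
    - {"x":100,"y":0,"z":0,"rx":0,"ry":0,"rz":0}
    - {"x":140,"y":0,"z":0,"rx":0,"ry":0,"rz":0}
    - {"x":140,"y":0,"z":10,"rx":0,"ry":0,"rz":0}
    - {"x":140,"y":0,"z":50,"rx":0,"ry":0,"rz":0}
    - {"x":140,"y":0,"z":90,"rx":0,"ry":0,"rz":0}
    - {"x":140,"y":0,"z":109,"rx":0,"ry":0,"rz":0}
    - {"x":140,"y":0,"z":109,"rx":0,"ry":0,"rz":0}
    - {"x":140,"y":0,"z":109,"rx":0,"ry":0,"rz":0}

```text
time: 7.6
tool_pos: [0.5708, 0.0013, 0.0856]
tool_rot: [-3.141, -0.0, 1.508]
contact_force: [-0.5, -0.3, 0.2]
opening: 0.0403
grip_force: 0.0
```

Emit:
arm_command:
  series:
    - {"x":0,"y":0,"z":0,"rx":0,"ry":0,"rz":0}
    - {"x":0,"y":0,"z":0,"rx":0,"ry":0,"rz":0}
    - {"x":0,"y":0,"z":0,"rx":0,"ry":0,"rz":0}
    - {"x":0,"y":0,"z":0,"rx":0,"ry":0,"rz":0}
  hand: 20

```text
time: 8.0
tool_pos: [0.5717, 0.0006, 0.0871]
tool_rot: [3.139, -0.0, 1.507]
contact_force: [-0.0, 0.7, 6.8]
opening: 0.0277
grip_force: 6.0
```

Emit:
arm_command:
  series:
    - {"x":2,"y":0,"z":0,"rx":0,"ry":0,"rz":0}
    - {"x":8,"y":1,"z":0,"rx":0,"ry":0,"rz":0}
    - {"x":16,"y":1.5,"z":0,"rx":0,"ry":0,"rz":0}
    - {"x":24,"y":1.5,"z":0,"rx":0,"ry":0,"rz":0}
    - {"x":32,"y":1.5,"z":0,"rx":0,"ry":0,"rz":0}
    - {"x":38,"y":1.5,"z":0,"rx":0,"ry":0,"rz":0}
    - {"x":42,"y":1.5,"z":0,"rx":0,"ry":0,"rz":0}
    - {"x":46,"y":1.5,"z":0,"rx":0,"ry":0,"rz":0}
    - {"x":48,"y":1.5,"z":0,"rx":0,"ry":0,"rz":0}
    - {"x":48,"y":1.5,"z":0,"rx":0,"ry":0,"rz":0}

```text
time: 9.0
tool_pos: [0.5765, 0.0481, 0.0871]
tool_rot: [3.139, 0.0, 1.508]
contact_force: [-0.3, -1.3, 6.0]
opening: 0.0277
grip_force: 6.0
```

Emit:
arm_command:
  series:
    - {"x":3,"y":-0.7,"z":0,"rx":0,"ry":0,"rz":0}
    - {"x":7,"y":-0.7,"z":0,"rx":0,"ry":0,"rz":0}
    - {"x":11,"y":-0.7,"z":0,"rx":0,"ry":0,"rz":0}
    - {"x":15,"y":-0.7,"z":0,"rx":0,"ry":0,"rz":0}
    - {"x":18,"y":-0.7,"z":0,"rx":0,"ry":0,"rz":0}
    - {"x":18,"y":-0.7,"z":0,"rx":0,"ry":0,"rz":0}

```text
time: 9.6
tool_pos: [0.5769, 0.0662, 0.0871]
tool_rot: [3.139, 0.0, 1.508]
contact_force: [0.1, -0.3, 5.3]
opening: 0.0279
grip_force: 6.0
```

Emit:
arm_command:
  series:
    - {"x":3,"y":0,"z":0,"rx":0,"ry":0,"rz":0}
    - {"x":6,"y":0,"z":0,"rx":0,"ry":0,"rz":0}
    - {"x":9,"y":0,"z":0,"rx":0,"ry":0,"rz":0}
    - {"x":11,"y":0,"z":0,"rx":0,"ry":0,"rz":0}
    - {"x":11,"y":0,"z":0,"rx":0,"ry":0,"rz":0}
    - {"x":11,"y":0,"z":0,"rx":0,"ry":0,"rz":0}

```text
time: 10.2
tool_pos: [0.5776, 0.077, 0.087]
tool_rot: [3.139, 0.0, 1.507]
contact_force: [-0.4, -1.2, 5.0]
opening: 0.028
grip_force: 6.0
```

Emit:
arm_command:
  series:
    - {"x":0,"y":0,"z":0,"rx":0,"ry":0,"rz":0}
    - {"x":0,"y":0,"z":0,"rx":0,"ry":0,"rz":0}
    - {"x":0,"y":0,"z":-30,"rx":0,"ry":0,"rz":0}
    - {"x":0,"y":0,"z":-60,"rx":0,"ry":0,"rz":0}
    - {"x":-30,"y":-6,"z":-70,"rx":0,"ry":0,"rz":0}
    - {"x":-75,"y":-14,"z":-70,"rx":0,"ry":0,"rz":0}
    - {"x":-122,"y":-23,"z":-70,"rx":0,"ry":0,"rz":0}
    - {"x":-168,"y":-32,"z":-70,"rx":0,"ry":0,"rz":0}
    - {"x":-210,"y":-41,"z":-70,"rx":0,"ry":0,"rz":0}
    - {"x":-224,"y":-43,"z":-70,"rx":0,"ry":0,"rz":0}
    - {"x":-224,"y":-43,"z":-70,"rx":0,"ry":0,"rz":0}
    - {"x":-224,"y":-43,"z":-60,"rx":0,"ry":0,"rz":0}
    - {"x":-224,"y":-43,"z":-30,"rx":0,"ry":0,"rz":0}
    - {"x":-224,"y":-43,"z":0,"rx":0,"ry":0,"rz":0}
    - {"x":-224,"y":-43,"z":0,"rx":0,"ry":0,"rz":0}
    - {"x":-224,"y":-43,"z":0,"rx":0,"ry":0,"rz":0}
  hand: 42

```text
time: 11.8
tool_pos: [0.5197, -0.1419, 0.0853]
tool_rot: [-3.14, -0.001, 1.509]
contact_force: [0.4, 0.5, 0.7]
opening: 0.0421
grip_force: 0.0
```

Emit:
arm_command:
  series:
    - {"x":0,"y":0,"z":0,"rx":0,"ry":0,"rz":0}
    - {"x":0,"y":0,"z":0,"rx":0,"ry":0,"rz":0}
    - {"x":0,"y":0,"z":0,"rx":0,"ry":0,"rz":0}
    - {"x":0,"y":0,"z":0,"rx":0,"ry":0,"rz":0}
    - {"x":0,"y":0,"z":0,"rx":0,"ry":0,"rz":0}
  hand: 20

```text
time: 12.3
tool_pos: [0.5203, -0.1435, 0.087]
tool_rot: [3.139, 0.0, 1.507]
contact_force: [-0.6, 2.3, 6.8]
opening: 0.0279
grip_force: 6.0
```

Emit:
arm_command:
  series:
    - {"x":3,"y":1,"z":0,"rx":0,"ry":0,"rz":0}
    - {"x":10,"y":4,"z":0,"rx":0,"ry":0,"rz":0}
    - {"x":20,"y":8,"z":0,"rx":0,"ry":0,"rz":0}
    - {"x":32,"y":13,"z":0,"rx":0,"ry":0,"rz":0}
    - {"x":44,"y":18,"z":0,"rx":0,"ry":0,"rz":0}
    - {"x":56,"y":23,"z":0,"rx":0,"ry":0,"rz":0}
    - {"x":68,"y":28,"z":0,"rx":0,"ry":0,"rz":0}
    - {"x":80,"y":33,"z":0,"rx":0,"ry":0,"rz":0}
    - {"x":92,"y":38,"z":0,"rx":0,"ry":0,"rz":0}
    - {"x":104,"y":42,"z":0,"rx":0,"ry":0,"rz":0}
    - {"x":116,"y":43,"z":0,"rx":0,"ry":0,"rz":0}
    - {"x":128,"y":43,"z":0,"rx":0,"ry":0,"rz":0}
    - {"x":138,"y":43,"z":0,"rx":0,"ry":0,"rz":0}
    - {"x":146,"y":43,"z":0,"rx":0,"ry":0,"rz":0}
    - {"x":151,"y":43,"z":0,"rx":0,"ry":0,"rz":0}
    - {"x":151,"y":43,"z":0,"rx":0,"ry":0,"rz":0}
    - {"x":151,"y":43,"z":0,"rx":0,"ry":0,"rz":0}

```text
time: 14.0
tool_pos: [0.5728, 0.0048, 0.087]
tool_rot: [3.139, -0.0, 1.507]
contact_force: [-0.1, 1.7, 6.0]
opening: 0.0276
grip_force: 6.0
```

Right on the line, so I'll slide forward slowly and check the contact force partway.

Emit:
arm_command:
  series:
    - {"x":3,"y":0,"z":0,"rx":0,"ry":0,"rz":0}
    - {"x":9,"y":0,"z":0,"rx":0,"ry":0,"rz":0}
    - {"x":15,"y":0,"z":0,"rx":0,"ry":0,"rz":0}
    - {"x":21,"y":0,"z":0,"rx":0,"ry":0,"rz":0}
    - {"x":27,"y":0,"z":0,"rx":0,"ry":0,"rz":0}
    - {"x":33,"y":0,"z":0,"rx":0,"ry":0,"rz":0}
    - {"x":38,"y":0,"z":0,"rx":0,"ry":0,"rz":0}
    - {"x":42,"y":0,"z":0,"rx":0,"ry":0,"rz":0}
    - {"x":46,"y":0,"z":0,"rx":0,"ry":0,"rz":0}
    - {"x":50,"y":0,"z":0,"rx":0,"ry":0,"rz":0}
    - {"x":50,"y":0,"z":0,"rx":0,"ry":0,"rz":0}

```text
time: 15.1
tool_pos: [0.576, 0.0544, 0.0869]
tool_rot: [3.139, 0.0, 1.507]
contact_force: [0.1, -0.1, 6.4]
opening: 0.0277
grip_force: 6.0
```

Emit:
arm_command:
  series:
    - {"x":4,"y":0,"z":0,"rx":0,"ry":0,"rz":0}
    - {"x":8,"y":0,"z":0,"rx":0,"ry":0,"rz":0}
    - {"x":12,"y":0,"z":0,"rx":0,"ry":0,"rz":0}
    - {"x":15,"y":0,"z":0,"rx":0,"ry":0,"rz":0}
    - {"x":16,"y":0,"z":0,"rx":0,"ry":0,"rz":0}
    - {"x":16,"y":0,"z":0,"rx":0,"ry":0,"rz":0}
    - {"x":16,"y":0,"z":0,"rx":0,"ry":0,"rz":0}

```text
time: 15.8
tool_pos: [0.577, 0.07, 0.087]
tool_rot: [3.139, 0.0, 1.507]
contact_force: [-0.3, -1.3, 6.1]
opening: 0.0277
grip_force: 6.0
```

Emit:
arm_command:
  series:
    - {"x":0,"y":0,"z":0,"rx":0,"ry":0,"rz":0}
    - {"x":0,"y":0,"z":0,"rx":0,"ry":0,"rz":0}
    - {"x":0,"y":0,"z":-30,"rx":0,"ry":0,"rz":0}
    - {"x":0,"y":0,"z":-60,"rx":0,"ry":0,"rz":0}
    - {"x":-20,"y":-16,"z":-70,"rx":0,"ry":0,"rz":0}
  hand: 42

```text
time: 16.3
tool_pos: [0.5613, 0.0526, 0.1585]
tool_rot: [3.135, -0.001, 1.509]
contact_force: [0.4, -0.1, -0.0]
opening: 0.0419
grip_force: 0.0
```

Emit:
arm_command:
  series:
    - {"x":-28,"y":-22,"z":0,"rx":0,"ry":0,"rz":0}
    - {"x":-56,"y":-46,"z":0,"rx":0,"ry":0,"rz":0}
    - {"x":-84,"y":-68,"z":0,"rx":0,"ry":0,"rz":0}
    - {"x":-111,"y":-88,"z":0,"rx":0,"ry":0,"rz":0}
    - {"x":-111,"y":-88,"z":0,"rx":0,"ry":0,"rz":0}
    - {"x":-111,"y":-88,"z":10,"rx":0,"ry":0,"rz":0}
    - {"x":-111,"y":-88,"z":40,"rx":0,"ry":0,"rz":0}
    - {"x":-111,"y":-88,"z":70,"rx":0,"ry":0,"rz":0}
    - {"x":-111,"y":-88,"z":70,"rx":0,"ry":0,"rz":0}
    - {"x":-111,"y":-88,"z":70,"rx":0,"ry":0,"rz":0}
  hand: 56

```text
time: 17.3
tool_pos: [0.4644, -0.0531, 0.0853]
tool_rot: [-3.14, -0.001, 1.508]
contact_force: [-0.4, 0.2, 0.8]
opening: 0.0561
grip_force: 0.0
```

Emit:
arm_command:
  series:
    - {"x":0,"y":0,"z":0,"rx":0,"ry":0,"rz":0}
    - {"x":0,"y":0,"z":0,"rx":0,"ry":0,"rz":0}
    - {"x":0,"y":0,"z":0,"rx":0,"ry":0,"rz":0}
    - {"x":0,"y":0,"z":0,"rx":0,"ry":0,"rz":0}
    - {"x":0,"y":0,"z":0,"rx":0,"ry":0,"rz":0}
  hand: 28

```text
time: 17.8
tool_pos: [0.4647, -0.0538, 0.0866]
tool_rot: [3.139, 0.0, 1.507]
contact_force: [0.2, 1.1, 6.7]
opening: 0.0379
grip_force: 6.0
```

Emit:
arm_command:
  series:
    - {"x":3,"y":2,"z":0,"rx":0,"ry":0,"rz":0}
    - {"x":10,"y":6,"z":0,"rx":0,"ry":0,"rz":0}
    - {"x":19,"y":11,"z":0,"rx":0,"ry":0,"rz":0}
    - {"x":28,"y":16,"z":0,"rx":0,"ry":0,"rz":0}
    - {"x":37,"y":21,"z":0,"rx":0,"ry":0,"rz":0}
    - {"x":45,"y":25,"z":0,"rx":0,"ry":0,"rz":0}
    - {"x":52,"y":28,"z":0,"rx":0,"ry":0,"rz":0}
    - {"x":56,"y":28,"z":0,"rx":0,"ry":0,"rz":0}
    - {"x":56,"y":28,"z":0,"rx":0,"ry":0,"rz":0}

```text
time: 18.7
tool_pos: [0.4966, 0.0006, 0.0866]
tool_rot: [3.139, 0.0, 1.508]
contact_force: [-0.2, 1.5, 6.4]
opening: 0.0377
grip_force: 6.0
```

Emit:
arm_command:
  series:
    - {"x":3,"y":0,"z":0,"rx":0,"ry":0,"rz":0}
    - {"x":9,"y":0,"z":0,"rx":0,"ry":0,"rz":0}
    - {"x":15,"y":0,"z":0,"rx":0,"ry":0,"rz":0}
    - {"x":21,"y":0,"z":0,"rx":0,"ry":0,"rz":0}
    - {"x":27,"y":0,"z":0,"rx":0,"ry":0,"rz":0}
    - {"x":33,"y":0,"z":0,"rx":0,"ry":0,"rz":0}
    - {"x":39,"y":0,"z":0,"rx":0,"ry":0,"rz":0}
    - {"x":45,"y":0,"z":0,"rx":0,"ry":0,"rz":0}
    - {"x":50,"y":0,"z":0,"rx":0,"ry":0,"rz":0}
    - {"x":54,"y":0,"z":0,"rx":0,"ry":0,"rz":0}
    - {"x":54,"y":0,"z":0,"rx":0,"ry":0,"rz":0}

```text
time: 19.8
tool_pos: [0.4998, 0.0544, 0.0866]
tool_rot: [3.139, -0.0, 1.508]
contact_force: [-0.1, 0.4, 5.1]
opening: 0.0377
grip_force: 6.0
```

Emit:
arm_command:
  series:
    - {"x":4,"y":0,"z":0,"rx":0,"ry":0,"rz":0}
    - {"x":9,"y":0,"z":0,"rx":0,"ry":0,"rz":0}
    - {"x":14,"y":0,"z":0,"rx":0,"ry":0,"rz":0}
    - {"x":19,"y":0,"z":0,"rx":0,"ry":0,"rz":0}
    - {"x":24,"y":0,"z":0,"rx":0,"ry":0,"rz":0}
    - {"x":28,"y":0,"z":0,"rx":0,"ry":0,"rz":0}
    - {"x":29,"y":0,"z":0,"rx":0,"ry":0,"rz":0}
    - {"x":29,"y":0,"z":0,"rx":0,"ry":0,"rz":0}

```text
time: 20.6
tool_pos: [0.5015, 0.0831, 0.0866]
tool_rot: [3.139, 0.0, 1.507]
contact_force: [0.1, -0.4, 5.4]
opening: 0.0378
grip_force: 6.0
```

Emit:
arm_command:
  series:
    - {"x":0,"y":0,"z":0,"rx":0,"ry":0,"rz":0}
    - {"x":0,"y":0,"z":0,"rx":0,"ry":0,"rz":0}
    - {"x":0,"y":0,"z":0,"rx":0,"ry":0,"rz":0}
    - {"x":0,"y":0,"z":-30,"rx":0,"ry":0,"rz":0}
    - {"x":0,"y":0,"z":-70,"rx":0,"ry":0,"rz":0}
    - {"x":-30,"y":0,"z":-110,"rx":0,"ry":0,"rz":0}
    - {"x":-70,"y":0,"z":-140,"rx":0,"ry":0,"rz":0}
    - {"x":-120,"y":0,"z":-150,"rx":0,"ry":0,"rz":0}
    - {"x":-170,"y":0,"z":-150,"rx":0,"ry":0,"rz":0}
    - {"x":-200,"y":0,"z":-150,"rx":0,"ry":0,"rz":0}
    - {"x":-200,"y":0,"z":-150,"rx":0,"ry":0,"rz":0}
  hand: 50

```text
time: 21.7
tool_pos: [0.4879, -0.1199, 0.2357]
tool_rot: [3.141, 0.001, 1.503]
contact_force: [-0.1, -0.4, -0.3]
opening: 0.0497
grip_force: 0.0
```

```bash
python3 - <<'E'
from h import *
p=read_camera('top')
for o in labels(p):
    if o[0]>2000: print(o)
s=read_camera('scene')
a=rect(p,14,430,650,-70,180,2.4); b=cv2.resize(s['pixels'][170:340,215:415],None,fx=2.5,fy=2.5)
h=max(a.shape[0],b.shape[0]); f=lambda i:cv2.copyMakeBorder(i,0,h-i.shape[0],0,0,0)
o=np.hstack([f(a),f(b)]); k=min(1,800/o.shape[1]); cv2.imwrite('pics/r3.png',cv2.resize(o,None,fx=k,fy=k))
for q in(p,s):
  for n in('cover_edge','cover_hinge'): print(n,[(np.round(x['point'],4)*1000,round(x['confidence'],2)) for x in mark_of(q,n)])
E
```

```text
(5170, [672.6, -1.3], [139.4, 24.6])
(2278, [670.9, 85.3], [131.8, 110.9])
(2508, [671.5, 54.1], [134.6, 79.8])
(4873, [641.0, -245.3], [124.5, -221.1])
(3060, [577.6, 96.6], [37.9, 115.9])
(2874, [579.4, 124.6], [37.8, 144.0])
(3153, [575.8, 69.0], [38.0, 88.2])
(5649, [503.2, 123.2], [-38.1, 137.4])
(5799, [500.5, 82.3], [-38.0, 96.4])
cover_edge [(array([543.3, 160.5, 169.3]), 0.69), (array([577.7,  95.3,   5.4]), 0.39), (array([ 614.1, -386.2,    0.7]), 0.17)]
cover_hinge []
cover_edge [(array([542.8, 158.1, 170. ]), 0.87)]
cover_hinge [(array([542.5, 157.5,  67.3]), 0.77), (array([576.7,  49.8,   6.8]), 0.33)]
```

View pics/r3.png

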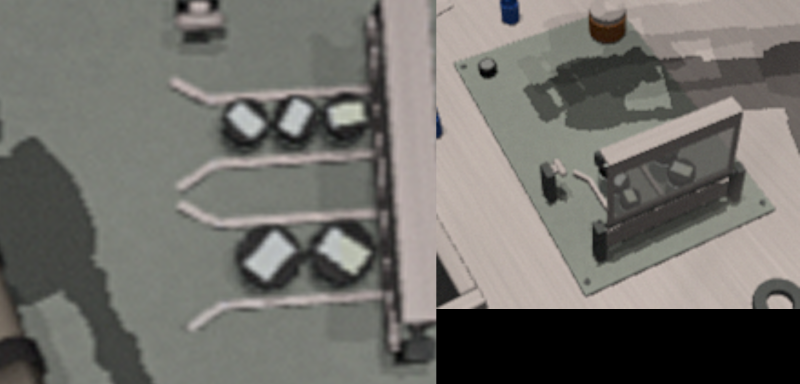

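All five vials are in their lanes (narrow at lane y 18, 46 and 74; wide at 26 and 67). Next I'll close the fingers, go over the cover and come down behind it.

Emit:
arm_command:
  series:
    - {"x":0,"y":0,"z":-40,"rx":0,"ry":0,"rz":0}
    - {"x":20,"y":3,"z":-70,"rx":0,"ry":0,"rz":0}
    - {"x":65,"y":8,"z":-70,"rx":0,"ry":0,"rz":0}
    - {"x":110,"y":13,"z":-70,"rx":0,"ry":0,"rz":0}
    - {"x":155,"y":18,"z":-70,"rx":0,"ry":0,"rz":0}
    - {"x":200,"y":24,"z":-70,"rx":0,"ry":0,"rz":0}
    - {"x":245,"y":30,"z":-70,"rx":0,"ry":0,"rz":0}
    - {"x":290,"y":36,"z":-70,"rx":0,"ry":0,"rz":0}
    - {"x":328,"y":38,"z":-70,"rx":0,"ry":0,"rz":0}
    - {"x":328,"y":38,"z":-70,"rx":0,"ry":0,"rz":0}
    - {"x":328,"y":38,"z":-70,"rx":0,"ry":0,"rz":0}
    - {"x":328,"y":38,"z":-30,"rx":0,"ry":0,"rz":0}
    - {"x":328,"y":38,"z":4,"rx":0,"ry":0,"rz":0}
    - {"x":328,"y":38,"z":4,"rx":0,"ry":0,"rz":0}
    - {"x":328,"y":38,"z":4,"rx":0,"ry":0,"rz":0}
  hand: 0

```text
time: 23.5
tool_pos: [0.5471, 0.2077, 0.2324]
tool_rot: [-3.141, 0.0, 1.506]
contact_force: [0.2, 0.2, 1.0]
opening: 0.0004
grip_force: 0.0
```

Emit:
arm_command:
  series:
    - {"x":-12,"y":0,"z":1,"rx":0,"ry":0,"rz":0}
    - {"x":-24,"y":0,"z":1,"rx":0,"ry":0,"rz":0}
    - {"x":-36,"y":0,"z":1,"rx":0,"ry":0,"rz":0}
    - {"x":-45,"y":0,"z":1,"rx":0,"ry":0,"rz":0}
    - {"x":-54,"y":0,"z":2,"rx":0,"ry":0,"rz":0}
    - {"x":-62,"y":0,"z":3,"rx":0,"ry":0,"rz":0}
    - {"x":-71,"y":0,"z":5,"rx":0,"ry":0,"rz":0}
    - {"x":-80,"y":0,"z":8,"rx":0,"ry":0,"rz":0}
    - {"x":-88,"y":0,"z":11,"rx":0,"ry":0,"rz":0}
    - {"x":-88,"y":0,"z":11,"rx":0,"ry":0,"rz":0}

```text
time: 24.5
tool_pos: [0.5411, 0.1196, 0.22]
tool_rot: [-3.14, 0.0, 1.506]
contact_force: [-0.0, 0.9, 0.2]
opening: 0.0005
grip_force: 0.0
```

```bash
python3 - <<'E'
from h import *
s=read_camera('scene')
cv2.imwrite('pics/c1.png',cv2.resize(s['pixels'][130:340,215:465],None,fx=2.8,fy=2.8))
E
```

```text
(no output)
```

View pics/c1.png

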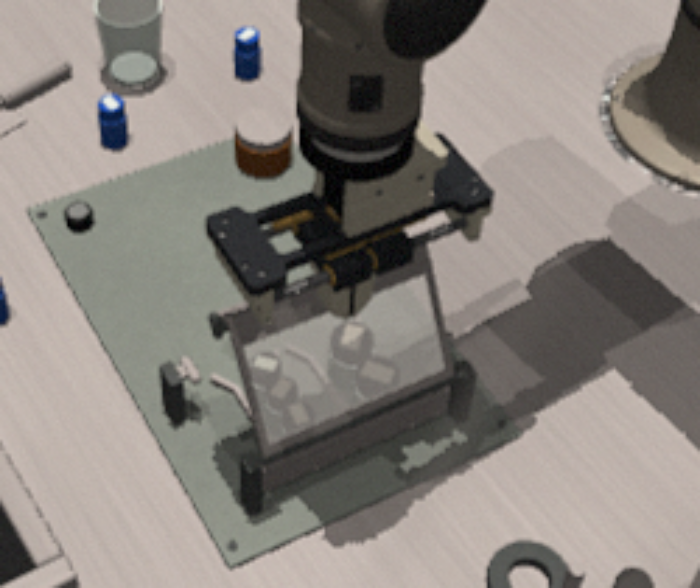

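The cover is tilting forward, with the fingertips at px (350,305) on its press bar. I'll keep going along the arc.

Emit:
arm_command:
  series:
    - {"x":-8,"y":0,"z":4,"rx":0,"ry":0,"rz":0}
    - {"x":-16,"y":0,"z":9,"rx":0,"ry":0,"rz":0}
    - {"x":-24,"y":0,"z":14,"rx":0,"ry":0,"rz":0}
    - {"x":-31,"y":0,"z":21,"rx":0,"ry":0,"rz":0}
    - {"x":-38,"y":0,"z":28,"rx":0,"ry":0,"rz":0}
    - {"x":-44,"y":0,"z":35,"rx":0,"ry":0,"rz":0}
    - {"x":-49,"y":0,"z":43,"rx":0,"ry":0,"rz":0}
    - {"x":-53,"y":0,"z":51,"rx":0,"ry":0,"rz":0}
    - {"x":-57,"y":0,"z":60,"rx":0,"ry":0,"rz":0}
    - {"x":-59,"y":0,"z":66,"rx":0,"ry":0,"rz":0}
    - {"x":-61,"y":0,"z":72,"rx":0,"ry":0,"rz":0}
    - {"x":-61,"y":0,"z":72,"rx":0,"ry":0,"rz":0}

```text
time: 25.75
tool_pos: [0.5374, 0.0598, 0.1481]
tool_rot: [-3.141, -0.0, 1.507]
contact_force: [0.3, 0.6, -0.1]
opening: 0.0004
grip_force: 0.5
```

Emit:
arm_command:
  series:
    - {"x":0,"y":0,"z":4,"rx":0,"ry":0,"rz":0}
    - {"x":-1,"y":0,"z":8,"rx":0,"ry":0,"rz":0}
    - {"x":-1,"y":0,"z":12,"rx":0,"ry":0,"rz":0}
    - {"x":-1,"y":0,"z":15,"rx":0,"ry":0,"rz":0}
    - {"x":-1,"y":0,"z":17,"rx":0,"ry":0,"rz":0}
    - {"x":-1,"y":0,"z":17,"rx":0,"ry":0,"rz":0}

```text
time: 26.35
tool_pos: [0.5376, 0.0588, 0.133]
tool_rot: [3.141, 0.0, 1.508]
contact_force: [-4.2, -1.3, 13.3]
opening: 0.0005
grip_force: 6.4
```

Emit:
arm_command:
  series:
    - {"x":0,"y":0,"z":1,"rx":0,"ry":0,"rz":0}
    - {"x":0,"y":0,"z":2,"rx":0,"ry":0,"rz":0}
    - {"x":0,"y":0,"z":2,"rx":0,"ry":0,"rz":0}
    - {"x":0,"y":0,"z":2,"rx":0,"ry":0,"rz":0}

```text
time: 26.75
tool_pos: [0.5376, 0.0588, 0.1327]
tool_rot: [3.139, 0.0, 1.508]
contact_force: [-7.8, -1.2, 27.3]
opening: 0.0003
grip_force: 13.5
```

Firm stop at tip z 67 mm, so the cover is shut. I'll lift off and check the latch.

Emit:
arm_command:
  series:
    - {"x":0,"y":0,"z":-4,"rx":0,"ry":0,"rz":0}
    - {"x":0,"y":0,"z":-15,"rx":0,"ry":0,"rz":0}
    - {"x":0,"y":0,"z":-50,"rx":0,"ry":0,"rz":0}
    - {"x":-40,"y":0,"z":-90,"rx":0,"ry":0,"rz":0}
    - {"x":-80,"y":0,"z":-120,"rx":0,"ry":0,"rz":0}
    - {"x":-130,"y":0,"z":-120,"rx":0,"ry":0,"rz":0}
    - {"x":-180,"y":0,"z":-120,"rx":0,"ry":0,"rz":0}
    - {"x":-180,"y":0,"z":-120,"rx":0,"ry":0,"rz":0}
    - {"x":-180,"y":0,"z":-120,"rx":0,"ry":0,"rz":0}

```text
time: 27.65
tool_pos: [0.5258, -0.1221, 0.2496]
tool_rot: [-3.141, -0.0, 1.504]
contact_force: [-0.3, 0.4, -0.6]
opening: 0.0004
grip_force: 0.0
```

```bash
python3 - <<'E'
from h import *
p=read_camera('top')
for o in labels(p):
    if o[0]>1500: print(o)
s=read_camera('scene')
cv2.imwrite('pics/c2.png',cv2.resize(s['pixels'][130:340,215:465],None,fx=2.8,fy=2.8))
print([(np.round(x['point'],4)*1000,round(x['confidence'],2)) for x in mark_of(s,'cover_edge')],observe()['contact_force'])
E
```

```text
(2105, [671.3, 29.4], [136.0, 55.2])
(1765, [670.4, -246.9], [153.9, -220.7])
(1746, [669.2, -159.4], [146.8, -133.4])
(5619, [640.8, -245.2], [124.3, -221.0])
(4042, [577.6, 96.7], [37.9, 116.0])
(1864, [494.8, -256.8], [-20.7, -242.4])
(2407, [466.9, -249.9], [-49.0, -237.5])
[(array([533.3,  50.6,  65.7]), 0.77), (array([533.4, -17.3,   0.7]), 0.31)] [-0.16818885 -0.05693921  0.69347905]
```

View pics/c2.png

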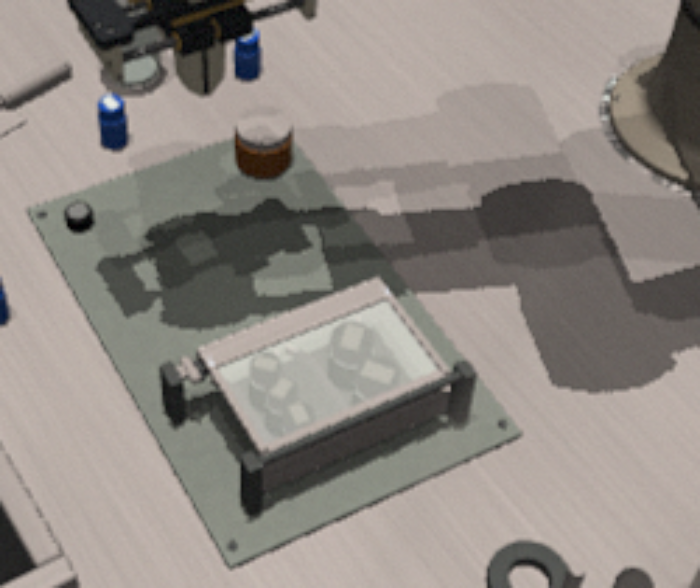

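The cover lies flat and latched (bolt at px (190,370)), all five vials sit under it, and the edge measures 66 mm high. The robot is clear of everything.

```bash
python3 -c "
from cell import *
print(hand_in())"
```

```text
the job is handed in; nothing more can be done
None
```

The job is handed in at about 28 s on the robot's clock: all three vials are inside their own lanes, and the cover is shut and held by its catch; seating the last narrow vial pushed narrow_set about 3 mm along its lane, and I moved nothing else.

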